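# Set the sole press timer and start it

### The arm

A 6-joint arm with a two-finger parallel gripper is mounted at the origin on the work surface. World frame = base frame: x ahead of the robot, y to its left, z up, the work surface at z = 0. Lengths are in mm, angles in rad, forces in N, time in s.
With the tool pointing down it reaches from about 275 to 725 mm from the base axis. Payload 15.9 kg.
Tool frame: the origin (TCP) lies at the very end of the fingers, on their centre line; the grasp point (between the pads) lies 19 mm behind it; z points along the fingers, y is the direction in which the jaws open and shut (so a half turn about z gives the same grasp; the last joint's range is limited). The gripper opens to 85 mm and grips with 20 to 120 N. Pads are 22 mm wide; open, the fingers measure 114 mm over their backs; the gripper's body (76 mm by 85 mm) begins 54 mm behind the grasp point. The pads swing forward as they close: fully open they stand 13 mm farther back than shut.
Start: joints at [-1.269, 0.213, -0.034, 1.323, 0, 1.571], TCP at [148.614, -477.388, 231.306] pointing down, gripper open.
Joint ranges: [-2.98, 2.98], [-0.74, 1.72], [-1.14, 1.35], [-2.1, 2.04], [-1.57, 1.44], [-3.14, 3.14]. Speed limits (rad/s): [1.89, 1.89, 2.39, 2.57, 3.14, 3.14].

### API

Orientations are given as a 3x3 rotation matrix whose columns are the frame's x, y, z axes.
In Python, from cell import robot gives the robot as it stands.
- The arm moves only by the tool drive_tool, never from a script. Its argument "deltas" is a list of rows, each a list of 4 numbers: the shift along the world's x, y, z in m, then the turn about the world's z in degrees. In form: [[x, y, z, yaw], ...]. A call has exactly 8 rows; each row shifts and turns the commanded pose from where the row before left it; what a row does not reach is not made up. A row lasts 1/8 s, in which the tool goes at most 62.5 mm and 10.7 degrees, less where a joint would pass 70% of its speed; a pose out of reach is approached as far as the arm can. A call with a gripper value outside its range is refused whole. "fingers" is the opening, from -1 (shut) to 1 (fully open), so that 0 is half open, set as the call begins (left out, the last holds). The fingers move at their own pace and stop on an object; "newtons" is the grip in N (left out, the last holds). Time passes only in rows, so rows that do not move let the fingers close, or fill a call up. It gives the time, the measured TCP pose, the force and the opening at its end, in the units of the state.
- robot.observe(): the state, without advancing time (a new reading comes with each control period).
- robot.camera(name): name is "side" or "top"; returns (picture, depth): 420x560x3 uint8, red, green, blue; 420x560 float32, mm along the optical axis (not along the pixel's ray), 0 where there is no reading.
- robot.camera_params(name): a dict with "mtx" (3x3 intrinsics, pixels), "R" (3x3) and "t" (3): a world point X has camera coordinates R X + t. Camera axes: x right, y down, z forward; pixel columns grow to the right and rows downward; lengths in mm; the calibration is good to about 2 mm. A picture is of the moment at which its call begins. camera_params takes no time and is no camera call.
- robot.hand_in(): hands the job in, once; it reports no verdict.
Trained networks look in the newest picture that a camera, given by its name, has taken for a name from the list of things; names that differ only in an ending like _2 or _b are one class to them, and where a whole thing is asked for, a point or a joint stands for the part that bears it (a point fixed in the world has none). Each returns a list of dicts, best first, with "conf" (0 to 1); they miss things now and then, are a little off and sometimes report something else, mostly with a low value. They report only what shows in the picture. A call takes as long as a camera call. They do not tell look-alikes from the thing itself.
- robot.boxes_of(target, camera): "bbox" ([left, top, right, bottom] in pixels, round what is visible of it).
- robot.cut_out(target, camera): "mask" (420x560 bool, what is visible of it) and "bbox" ([left, top, right, bottom] in pixels, round what is visible of it).
The state is a dict: "time": time; "joint_positions": joint angles; "qd": joint speeds; "effort": joint torques, N m; "tool_pos": TCP position; "eef_rot": TCP orientation; "contact_force": force on the tool from outside, world axes, zero at the start; "moment": the same for the moment, N m; "grip_width": finger opening in mm.
Only numpy, scipy, OpenCV 4.12 (cv2) and the standard library are available. Lean on these libraries where they do the work, as an engineer would, in place of code of your own. Each camera call takes 0.05 s, during which the arm holds its last target.

### The job

Set the sole press timer: with a fingertip, push the pointer of its selector round exactly three clicks clockwise (seen from above) from where it stands, gently and without gripping it. Once it rests in that position, press the start button, the narrow one of the two push buttons, all the way down with a fingertip and let it come back out. Do not press the wide stop button, do not pick up or shove the button boxes, and leave everything else on the bench where it is.

Things in the scene. Friction and masses are not known exactly. Their poses are not given: they have to be found in the camera images.
- timer_axis (a point): Point on the selector's turning axis, in the top face of the press timer: a grey box fixed to the bench, 170 x 170 mm, 50 mm tall (top face at z = 50 mm). Seven thin black lines on the face, 66 to 78 mm from the axis and 30 degrees apart, mark the click positions. The point's axes turn with the box.
- pointer_tip (a point): Near the outer end of the selector's pointer, 60 mm from the axis, 68 mm above the bench, on the pointer's centre line: the pointer aims from timer_axis to here. The selector is black: a round hub 40 mm in diameter with one pointer bar 14 mm wide that ends 62 mm from the axis, its underside 7 mm and its top 29 mm above the box's face (the bar's top is 79 mm above the bench). Nothing stands on the face beside it, so a fingertip has room on either side of the bar.
- selector (a joint): Angle of the selector, rad, growing clockwise seen from above. Seven click positions: 0, 0.524, 1.047 ... 3.142 (every 30 degrees), end stops just outside. It starts resting in the first, second or third. Pushed past the half-way ridge between two positions (about 0.06 N m, 1.3 N at 45 mm from the axis) it snaps into the next by itself; let go, it settles in the nearest.
- start_button_top (a point): Centre of the top face of the start button: the narrow black round cap, 22 mm in diameter, on a loose grey box 70 x 70 mm and 40 mm tall. The top face is about 62 mm above the bench when out, and the cap still stands clear of its collar when fully down.
- start_button (a joint): Travel of the start button, m: 0 out, 0.006 fully down, which takes 5 N straight down; a spring brings it back out.
- start_box: The loose box (0.4 to 0.8 kg) that carries the start button. Origin: centre of its underside. To be touched at most, not picked up.
- stop_button_top (a point): Centre of the top face of the stop button: the wide black round cap, 44 mm in diameter, on a second loose box of the same size, equally high. The two boxes may stand in either place. Not to be pressed.
- stop_button (a joint): Travel of the stop button, m: 0 out, 0.006 fully down.
- stop_box: The loose box that carries the stop button. Origin: centre of its underside.
- last: Wooden shoe last, 235 x 62 mm, about 110 mm tall, loose. Bystander, leave it alone. Origin: centre of its underside.
- glue_pot: Square cream glue pot 80 x 80 mm, 84 mm tall, loose. Bystander, leave it alone. Origin: centre of its underside.
- nozzle: Blue plastic cone, 52 mm wide at the foot, 120 mm tall, loose. Bystander, leave it alone. Origin: centre of its underside.
- hammer: Hammer lying on the bench, loose. Bystander, leave it alone. Origin: centre of its underside.
- tack_tin: Round tin, 60 mm across, 45 mm tall, loose. Bystander, leave it alone. Origin: centre of its underside.
- spool: Small wooden spool, 28 mm across, 32 mm tall, loose, stands between the timer and the button boxes. Bystander, leave it alone. Origin: centre of its underside.
- heel_blanks: Pile of black rubber heel blanks, 64 x 60 mm, 36 mm tall, loose. Bystander, leave it alone. Origin: centre of its underside.
- brush: Brush lying on the bench, loose. Bystander, leave it alone. Origin: centre of its underside.
Mind the look-alikes: they are no part of the job. What is shaped like the stop_box but purple is not meant.

How it is judged:
By the outcome, as a careful person would: the job done as asked, in the order asked, and still so for the second after the job is handed in, with the robot touching nothing.
It also fails if it takes over 58 s, if anything falls off the work surface, if the arm or the gripper's body presses on something with over 40 N, if the wrist force passes 120 N, or if a joint passes its speed limit or range.

## Working session

There is one attempt and no reset: what is moved stays moved. The work goes in short steps, Python scripts to look and compute and a tool call to move; the robot and the scene stay as the last step left them, time stands still between calls to the robot, and variables do not carry over. Pictures are saved under pics/ and viewed, and the job is handed in when it is done.

Besides the shell and the picture viewer there is one more tool, called as a command line: name --pt "numbers of a row" for each row, then --argument value for the rest. drive_tool: Moves the arm, as the interface text tells. Its arguments: {"type":"object","properties":{"deltas":{"type":"array","items":{"type":"array","items":{"type":"number"}}},"fingers":{"type":"number"},"newtons":{"type":"number"}},"required":["deltas"]}

```bash
ls; mkdir -p pics; python3 - <<'E'
from cell import robot
import cv2, numpy as np
print(robot.observe())
for n in ("top","side"):
    p,d=robot.camera(n)
    cv2.imwrite(f"pics/{n}0.png",cv2.cvtColor(p,cv2.COLOR_RGB2BGR)); np.save(f"pics/{n}0.npy",d)
    print(n,robot.camera_params(n))
E
```

```text
pics
{'time': 0.0, 'joint_positions': array([-1.26900325e+00,  2.13353336e-01, -3.50537416e-02,  1.32347474e+00,
        1.37092474e-05,  1.57079169e+00]), 'qd': array([ 6.68563592e-04, -1.52618395e-03, -1.54059845e-03,  5.98077401e-05,
       -1.50219428e-03, -5.15775875e-04]), 'effort': array([ 6.51937837e-03, -6.86151266e+01,  4.87124383e+01,  1.70525088e-02,
        4.47265911e-04,  1.04686964e-05]), 'tool_pos': array([ 148.52318643, -477.08866229,  230.81968489]), 'eef_rot': array([[ 9.54803687e-01,  2.97236981e-01, -3.09554234e-04],
       [ 2.97237142e-01, -9.54803120e-01,  1.04050856e-03],
       [ 1.37142761e-05, -1.08549243e-03, -9.99999411e-01]]), 'contact_force': array([-0.42644588,  0.1545808 ,  0.73171237]), 'moment': array([ 0.01244145, -0.02731825, -0.01157786]), 'grip_width': 85.43379871719854}
top {'mtx': array([[512.44621073,   0.        , 275.35438775],
       [  0.        , 512.44621073, 211.37099216],
       [  0.        ,   0.        ,   1.        ]]), 'R': array([[ 0.04362348, -0.99904266,  0.00328064],
       [-0.97633967, -0.04332785, -0.21185737],
       [ 0.21179669,  0.00603894, -0.97729509]]), 't': array([ -20.75553767,  588.08644452, 1275.08613335])}
side {'mtx': array([[507.84939637,   0.        , 278.81465423],
       [  0.        , 507.84939637, 205.11821226],
       [  0.        ,   0.        ,   1.        ]]), 'R': array([[-0.76759349, -0.64079545, -0.01346919],
       [-0.35271625,  0.43987025, -0.82589673],
       [ 0.53515556, -0.62920215, -0.56366051]]), 't': array([467.7321172 , 281.18378934, 969.37518679])}
```

View pics/top0.png

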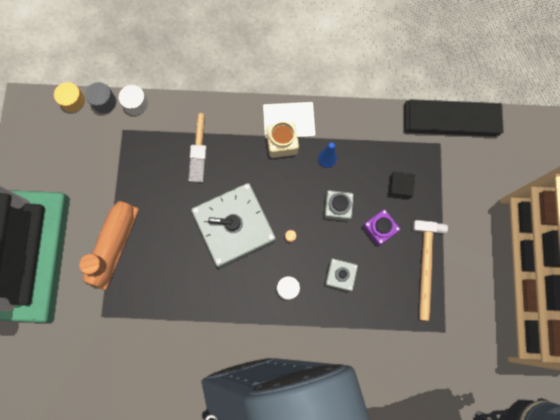

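View pics/side0.png

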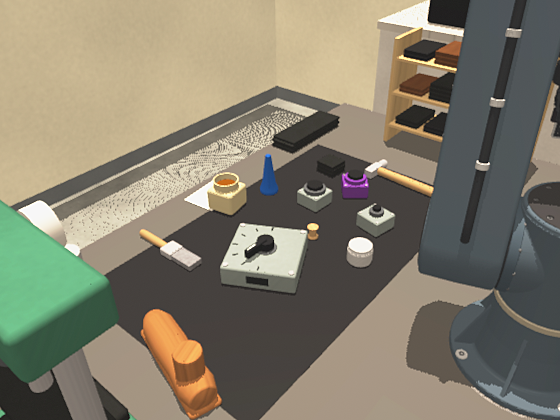

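```bash
cat > h.py <<'E'
import numpy as np, cv2
from cell import robot
P={n:robot.camera_params(n) for n in("top","side")}
def ray(n,u,v,z):
    p=P[n]; r=p["R"].T@np.linalg.inv(p["mtx"])@np.array([u,v,1.]); c=-p["R"].T@p["t"]
    return c+r*(z-c[2])/r[2]
def proj(n,X):
    p=P[n]; q=p["mtx"]@(p["R"]@np.asarray(X,float)+p["t"]); return q[:2]/q[2]
E
python3 - <<'E'
from h import *
names=["timer_axis","pointer_tip","selector","start_button_top","start_box","stop_button_top","stop_box","spool","tack_tin","glue_pot","nozzle"]
Z=dict(timer_axis=50,pointer_tip=79,selector=79,start_button_top=62,stop_button_top=62,start_box=40,stop_box=40,spool=32,tack_tin=45,glue_pot=84,nozzle=60)
for n in names:
    for d in robot.cut_out(n,"top")[:3]:
        ys,xs=np.nonzero(d["mask"]); 
        print(n,round(d["conf"],2),d["bbox"],xs.mean().round(1),ys.mean().round(1),ray("top",xs.mean(),ys.mean(),Z[n]).round(0))
im=cv2.imread("pics/top0.png")
cv2.imwrite("pics/z1.png",cv2.resize(im[170:280,180:290],None,fx=5.4,fy=5.4,interpolation=cv2.INTER_CUBIC))
cv2.imwrite("pics/z2.png",cv2.resize(im[180:300,270:420],None,fx=4.8,fy=4.8,interpolation=cv2.INTER_CUBIC))
E
```

```text
timer_axis 0.94 [191.1, 183.7, 273.4, 266.6] 233.3 225.4 [549. 114.  50.]
timer_axis 0.65 [413.4, 220.3, 448.8, 320.9] 426.9 262.2 [ 474. -392.   50.]
timer_axis 0.62 [264.8, 120.8, 299.1, 155.1] 282.4 138.9 [794.  -5.  50.]
pointer_tip 0.8 [210.7, 215.7, 241.7, 231.3] 228.7 221.9 [552. 124.  79.]
selector 0.69 [207.9, 215.3, 242.9, 232.9] 227.5 221.8 [552. 127.  79.]
start_button_top 0.46 [343.1, 270.4, 346.0, 279.4] 342.6 273.7 [ 434. -173.   62.]
stop_button_top 0.72 [376.0, 218.7, 390.7, 235.5] 383.5 225.1 [ 565. -277.   62.]
stop_button_top 0.63 [331.9, 191.8, 351.0, 210.0] 340.2 202.5 [ 620. -164.   62.]
stop_button_top 0.18 [266.0, 120.8, 297.1, 156.0] 282.2 138.9 [789.  -5.  62.]
stop_box 0.89 [323.8, 192.1, 355.0, 222.0] 338.5 205.7 [ 616. -162.   40.]
stop_box 0.58 [360.5, 208.4, 401.0, 246.8] 380.7 227.4 [ 562. -275.   40.]
spool 0.67 [285.1, 230.5, 296.8, 245.8] 290.5 236.0 [530. -38.  32.]
spool 0.36 [339.4, 269.6, 346.9, 279.7] 342.7 273.6 [ 437. -177.   32.]
spool 0.19 [413.3, 221.6, 446.4, 318.0] 427.2 262.5 [ 476. -398.   32.]
tack_tin 0.6 [277.5, 276.8, 302.5, 301.2] 288.0 288.0 [393. -36.  45.]
glue_pot 0.92 [265.8, 119.9, 296.8, 153.3] 282.4 138.9 [781.  -5.  84.]
glue_pot 0.33 [207.5, 214.9, 241.8, 232.9] 226.6 221.8 [551. 128.  84.]
nozzle 0.83 [316.1, 146.2, 334.4, 167.8] 327.9 156.6 [ 745. -129.   60.]
nozzle 0.52 [77.0, 201.8, 140.4, 289.6] 108.6 245.9 [479. 431.  60.]
```

View pics/z1.png

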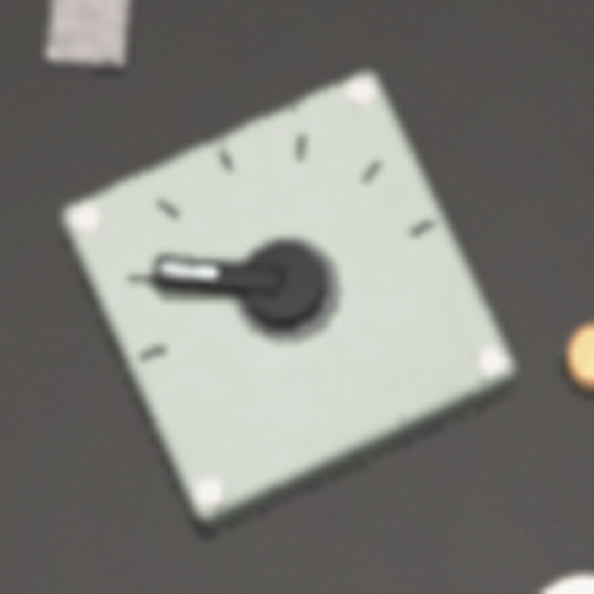

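View pics/z2.png

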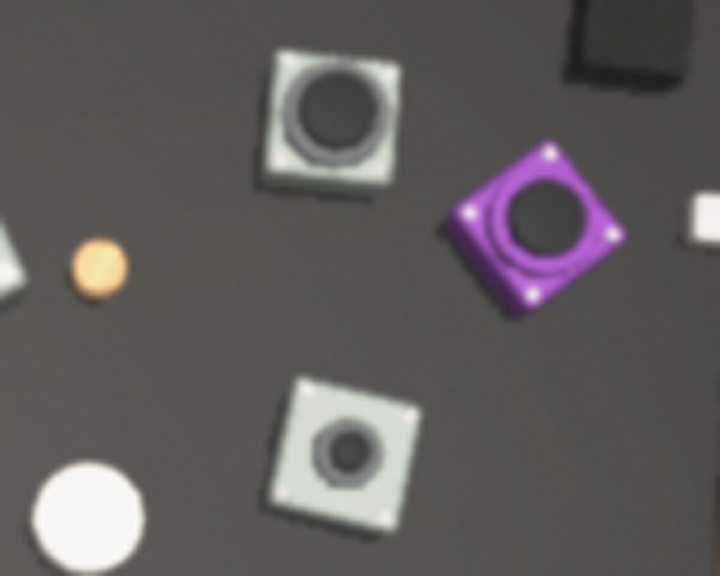

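```bash
python3 - <<'E'
from h import *
from scipy.optimize import least_squares
m=np.array([(152,352),(140,278),(168,209),(226,160),(301,147),(372,172),(421,229)])
o=lambda a,s,x,y:((np.array(a)+.5)/s+np.array([x,y])-.5)
W=np.array([ray("top",*o(q,5.4,180,170),50)[:2] for q in m])
f=least_squares(lambda p:(np.c_[p[0]+p[2]*np.cos(p[3]-np.arange(7)*np.pi/6),p[1]+p[2]*np.sin(p[3]-np.arange(7)*np.pi/6)]-W).ravel(),[550,114,72,1.9])
print("axis",f.x,np.abs(f.fun).max())
corners=np.array([(62,208),(373,70),(517,375),(203,520)])
print("corner centre",np.mean([ray("top",*o(q,5.4,180,170),50) for q in corners],0))
print("marks deg",np.degrees(f.x[3])-30*np.arange(7))
a=ray("top",*o((285,285),5.4,180,170),79)[:2]; t=ray("top",*o((157,267),5.4,180,170),79)[:2]
print("hub",a,"tip",t,np.degrees(np.arctan2(*(t-f.x[:2])[::-1])),np.linalg.norm(t-f.x[:2]))
print("start",ray("top",*o((349,451),4.8,270,180),62),"stop",ray("top",*o((338,110),4.8,270,180),62))
s=ray("top",*o((349,451),4.8,270,180),62)
im=cv2.imread("pics/side0.png")
for X in ([*f.x[:2],50],[*f.x[:2],79],[*t,79],s,*[[*w,50] for w in W]):
    u,v=proj("side",X); cv2.circle(im,(int(round(u)),int(round(v))),1,(0,0,255),-1)
cv2.imwrite("pics/s1.png",cv2.resize(im[160:310,200:420],None,fx=3.6,fy=3.6,interpolation=cv2.INTER_CUBIC))
# clearances
E
```

```text
axis [554.27389519 115.56499371  71.66135321   2.05701749] 0.4105179449206844
corner centre [553.86237422 114.59157503  50.        ]
marks deg [117.85842047  87.85842047  57.85842047  27.85842047  -2.14157953
 -32.14157953 -62.14157953]
hub [551.22041648 113.98759818] tip [557.23460222 175.36389847] 87.16553990784527 59.87215377093954
start [ 434.26399162 -172.34515677   62.        ] stop [ 619.92260477 -163.3685264    62.        ]
```

View pics/s1.png

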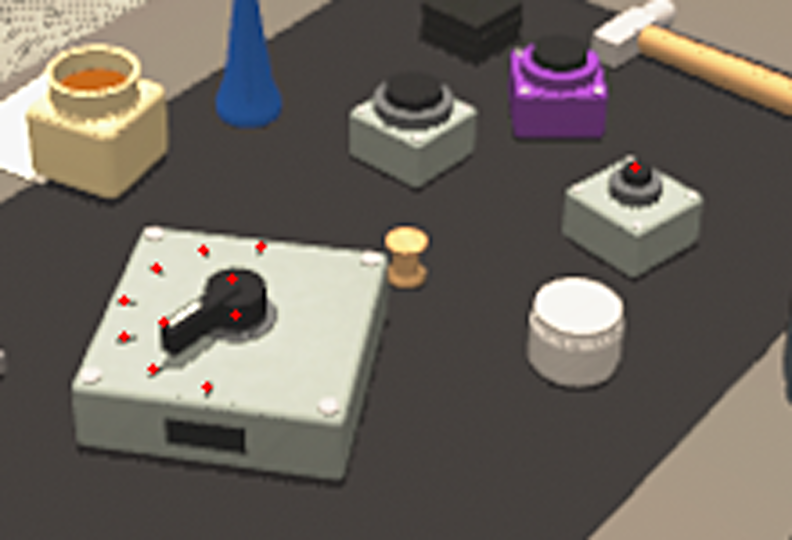

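The top view shows the narrow start button at pixel (343,274), the wide stop button at (340,203) and the purple look-alike at (383,225). The pointer aims at the second mark, near (206,221). The target is the fifth mark, at (236,197), which is world direction about −2°. The axis is near (554,115).

drive_tool --pt "0.024 0.04 -0.005 4.4" --pt "0.024 0.04 -0.005 4.4" --pt "0.024 0.04 -0.005 4.4" --pt "0.024 0.04 -0.005 4.4" --pt "0.024 0.04 -0.005 4.4" --pt "0.024 0.04 -0.005 4.4" --pt "0.024 0.04 -0.005 4.4" --pt "0.024 0.04 -0.005 4.4" --fingers -1 --newtons 20

```text
time: 1.65
tool_pos: [341.3, -156.1, 191.4]
eef_rot: [[0.607, 0.795, 0.001], [0.795, -0.607, -0.0], [0.0, 0.001, -1.0]]
contact_force: [-0.0, -1.1, 0.2]
grip_width: -0.1
```

```bash
python3 - <<'E'
from h import *
s=robot.observe(); print(s["joint_positions"].round(3),s["tool_pos"],s["grip_width"])
E
```

```text
[-0.429 -0.031 -0.407  1.194  0.     1.794] [ 341.27593148 -156.05121577  191.35493284] -0.09944107180038479
```

drive_tool --pt "0.0222 0.0395 -0.003 8" --pt "0.0222 0.0395 -0.003 8" --pt "0.0222 0.0395 -0.003 8" --pt "0.0222 0.0395 -0.003 8" --pt "0.0222 0.0395 -0.003 8" --pt "0.0222 0.0395 -0.003 8" --pt "0.0222 0.0395 -0.003 8" --pt "0.0222 0.0395 -0.003 8"

```text
time: 2.65
tool_pos: [518.8, 160.1, 167.2]
eef_rot: [[-0.45, 0.893, 0.0], [0.893, 0.45, -0.0], [-0.0, 0.0, -1.0]]
contact_force: [1.1, -0.8, 0.6]
grip_width: -0.2
```

drive_tool --pt "0 0 -0.008 7.7" --pt "0 0 -0.008 7.7" --pt "0 0 -0.008 7.7" --pt "0 0 -0.008 7.7" --pt "0 0 -0.008 7.7" --pt "0 0 -0.008 7.7" --pt "0 0 -0.008 7.7" --pt "0 0 -0.008 7.7"

```text
time: 3.65
tool_pos: [518.2, 158.6, 103.0]
eef_rot: [[-1.0, 0.029, 0.0], [0.029, 1.0, -0.0], [-0.0, -0.0, -1.0]]
contact_force: [-1.5, 0.5, 0.0]
grip_width: 0.1
```

```bash
python3 - <<'E'
from h import *
s=robot.observe(); R=s["eef_rot"];print(s["joint_positions"].round(3),s["tool_pos"],np.degrees(np.arctan2(R[1,0],R[0,0])),s["contact_force"])
p,d=robot.camera("side"); cv2.imwrite("pics/s2.png",cv2.resize(cv2.cvtColor(p,cv2.COLOR_RGB2BGR)[120:330,160:420],None,fx=2.8,fy=2.8))
E
```

```text
[ 0.297  0.355 -0.173  1.043 -0.     0.326] [518.22931525 158.61774708 103.03574508] 178.3448078207077 [-1.47045687  0.45817174  0.02349002]
```

View pics/s2.png

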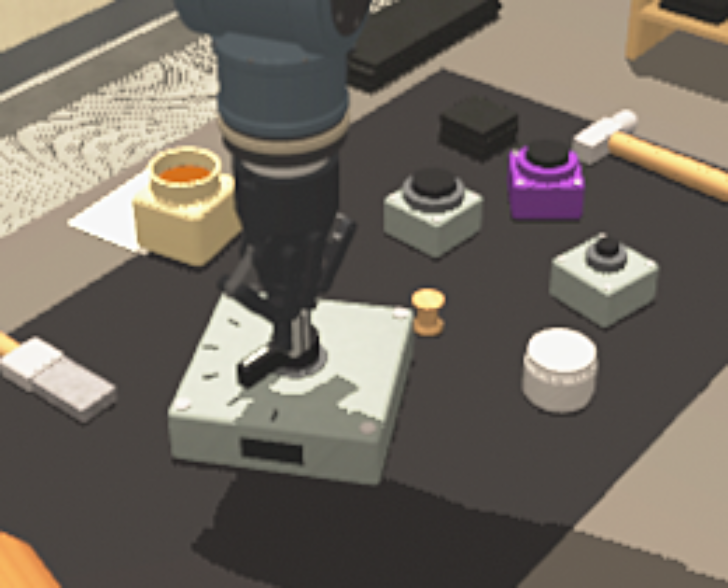

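```bash
python3 - <<'E'
from h import *
for X in ([518,158.6,103],[518,158.6,60]): print((proj("side",X)-[160,120])*2.8)
E
```

```text
[289.71256017 346.96139199]
[291.38826647 389.9691922 ]
```

```bash
python3 - <<'E'
from h import *
C=np.array([554.,115]); off=18.5; r=44
def pos(a):
    t=np.radians(87.86-a); u=np.array([np.cos(t),np.sin(t)]); b=np.array([-np.sin(t),np.cos(t)]); return C+r*u+off*b
print(pos(0))
p=pos(0)
for a in range(4,93,4):
    q=pos(a); print(a,(q-p).round(1),q.round(1)); p=q
E
```

```text
[537.15592244 159.6601282 ]
4 [3.2 1.1] [540.3 160.7]
8 [3.2 0.8] [543.5 161.6]
12 [3.3 0.6] [546.8 162.2]
16 [3.3 0.4] [550.1 162.6]
20 [3.3 0.2] [553.4 162.7]
24 [ 3.3 -0.1] [556.8 162.7]
28 [ 3.3 -0.3] [560.1 162.3]
32 [ 3.3 -0.5] [563.4 161.8]
36 [ 3.2 -0.8] [566.6 161. ]
40 [ 3.2 -1. ] [569.8 160. ]
44 [ 3.1 -1.2] [572.9 158.8]
48 [ 3.  -1.4] [575.9 157.4]
52 [ 2.9 -1.6] [578.8 155.8]
56 [ 2.8 -1.8] [581.6 153.9]
60 [ 2.6 -2. ] [584.3 151.9]
64 [ 2.5 -2.2] [586.8 149.7]
68 [ 2.3 -2.4] [589.1 147.3]
72 [ 2.2 -2.5] [591.3 144.8]
76 [ 2.  -2.7] [593.3 142.1]
80 [ 1.8 -2.8] [595.1 139.3]
84 [ 1.6 -2.9] [596.7 136.4]
88 [ 1.4 -3. ] [598.  133.4]
92 [ 1.2 -3.1] [599.2 130.3]
```

drive_tool --pt "0 0.001 -0.007 0" --pt "0 0 -0.007 0" --pt "0 0 -0.007 0" --pt "0 0 -0.007 0" --pt "0 0 -0.007 0" --pt "0 0 -0.0065 0" --pt "0 0 0 0" --pt "0 0 0 0"

```text
time: 4.7
tool_pos: [518.3, 159.6, 62.0]
eef_rot: [[-0.999, 0.033, 0.0], [0.033, 0.999, 0.0], [-0.0, 0.0, -1.0]]
contact_force: [0.1, -0.0, 0.4]
grip_width: -0.4
```

drive_tool --pt "0.003 0 0 0" --pt "0.003 0 0 0" --pt "0.003 0 0 0" --pt "0.003 0 0 0" --pt "0.002 0 0 0" --pt "0.002 0 0 0" --pt "0.0015 0 0 0" --pt "0.0015 0 0 0"

```text
time: 5.7
tool_pos: [537.3, 159.6, 61.8]
eef_rot: [[-0.999, 0.033, -0.0], [0.033, 0.999, -0.0], [0.0, -0.0, -1.0]]
contact_force: [0.4, -0.5, 0.2]
grip_width: 0.0
```

drive_tool --pt "0.0032 0.0011 0 -4" --pt "0.0032 0.0008 0 -4" --pt "0.0033 0.0006 0 -4" --pt "0.0033 0.0004 0 -4" --pt "0.0033 0.0002 0 -4" --pt "0.0033 -0.0001 0 -4" --pt "0.0033 -0.0003 0 -4" --pt "0.0033 -0.0005 0 -4"

```text
time: 6.7
tool_pos: [563.5, 161.8, 61.8]
eef_rot: [[-0.829, 0.56, -0.0], [0.56, 0.829, 0.0], [0.0, -0.0, -1.0]]
contact_force: [-1.1, 0.1, 0.1]
grip_width: -0.5
```

```bash
python3 - <<'E'
from h import *
s=robot.observe(); R=s["eef_rot"];print(s["tool_pos"],np.degrees(np.arctan2(R[1,0],R[0,0])),s["contact_force"])
p,d=robot.camera("side"); cv2.imwrite("pics/s3.png",cv2.resize(cv2.cvtColor(p,cv2.COLOR_RGB2BGR)[200:310,200:330],None,fx=5,fy=5))
p,d=robot.camera("top"); cv2.imwrite("pics/t3.png",cv2.resize(cv2.cvtColor(p,cv2.COLOR_RGB2BGR)[170:280,180:290],None,fx=5,fy=5))
E
```

```text
[563.48401484 161.81519188  61.79498212] 145.96297996651748 [-1.11976812  0.10576139  0.07214186]
```

View pics/s3.png

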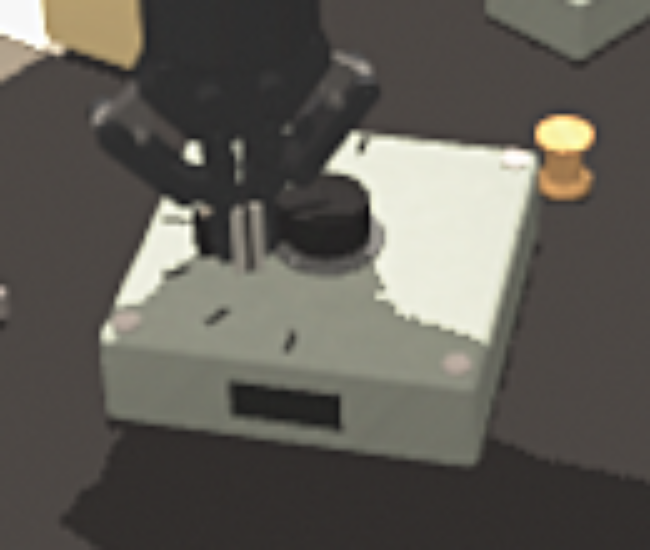

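View pics/t3.png

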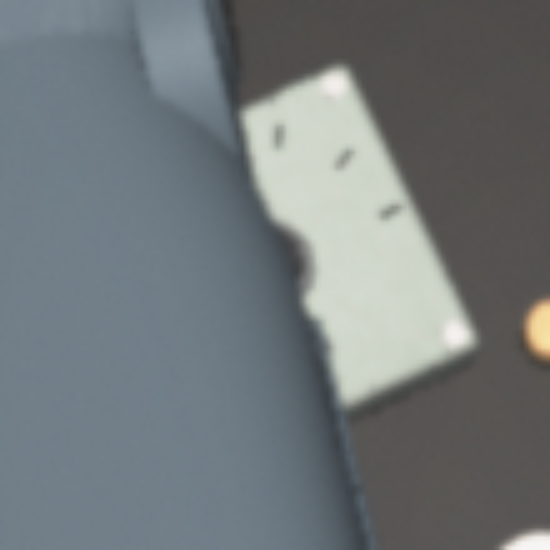

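The side view shows the bar, at about (205,230), being pushed ahead of the fingertip, which is clear of the hub. I'm continuing along the arc.

drive_tool --pt "0.0032 -0.0008 0 -4" --pt "0.0032 -0.001 0 -4" --pt "0.0031 -0.0012 0 -4" --pt "0.003 -0.0014 0 -4" --pt "0.0029 -0.0016 0 -4" --pt "0.0028 -0.0018 0 -4" --pt "0.0026 -0.002 0 -4" --pt "0.0025 -0.0022 0 -4"

```text
time: 7.8
tool_pos: [586.6, 149.9, 61.8]
eef_rot: [[-0.408, 0.913, -0.0], [0.913, 0.408, 0.0], [0.0, -0.0, -1.0]]
contact_force: [-1.7, 0.6, 0.2]
grip_width: 0.3
```

drive_tool --pt "0.0023 -0.0024 0 -4" --pt "0.0022 -0.0025 0 -4" --pt "0.002 -0.0027 0 -4" --pt "0.0018 -0.0028 0 -4" --pt "0 0 0 0" --pt "0 0 0 0" --pt "0 0 0 0" --pt "0 0 0 0"

```text
time: 8.8
tool_pos: [595.0, 139.5, 61.8]
eef_rot: [[-0.142, 0.99, 0.0], [0.99, 0.142, 0.0], [0.0, 0.0, -1.0]]
contact_force: [-0.4, -0.7, 0.2]
grip_width: 0.1
```

```bash
python3 - <<'E'
from h import *
s=robot.observe(); R=s["eef_rot"];print(s["tool_pos"],np.degrees(np.arctan2(R[1,0],R[0,0])),s["contact_force"])
p,d=robot.camera("side"); im=cv2.cvtColor(p,cv2.COLOR_RGB2BGR)
C=np.array([554,115])
for a,c in((75,(0,255,255)),(80,(0,255,0)),(90,(0,0,255))):
    t=np.radians(87.86-a)
    for r in (40,50,62):
        u,v=proj("side",[*(C+r*np.array([np.cos(t),np.sin(t)])),79]); print(a,r,(np.array([u,v])-[200,200])*5)
cv2.imwrite("pics/s4.png",cv2.resize(im[200:310,200:330],None,fx=5,fy=5))
E
```

```text
[594.96115829 139.51725514  61.81620594] 98.13536022076534 [-0.42008444 -0.67161047  0.24186869]
75 40 [245.96107163 159.244774  ]
75 50 [227.07625746 153.46088676]
75 62 [204.57676154 146.56992421]
80 40 [250.01679194 155.19098109]
80 50 [232.17698734 148.42826581]
80 62 [210.94699528 140.38039786]
90 40 [259.67358719 147.77894019]
90 50 [244.27727177 139.23997553]
90 62 [225.99341633 129.09954963]
```

View pics/s4.png

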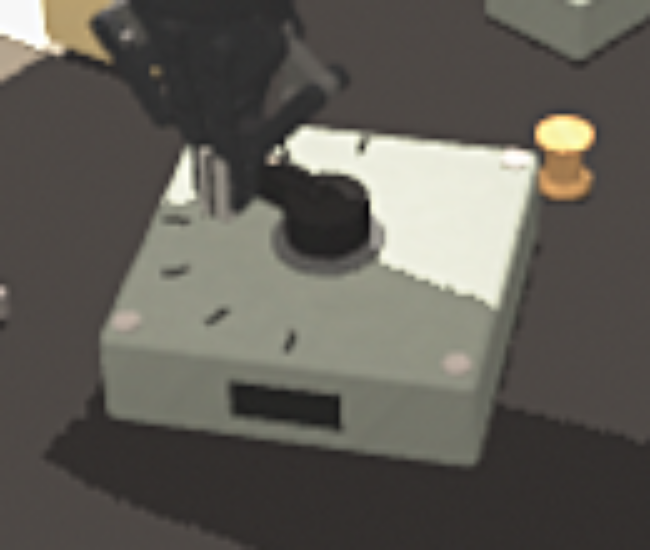

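drive_tool --pt "0 0.005 0 0" --pt "0 0.01 0 0" --pt "0 0.01 0.01 0" --pt "0 0 0.02 0" --pt "0 0 0.02 0" --pt "0 0 0.02 0" --pt "0 0 0.02 0" --pt "0 0 0 0"

```text
time: 9.85
tool_pos: [596.0, 165.3, 153.8]
eef_rot: [[-0.141, 0.99, 0.003], [0.99, 0.141, 0.001], [0.0, 0.003, -1.0]]
contact_force: [0.0, -0.1, -0.1]
grip_width: -0.1
```

drive_tool --pt "-0.02 -0.042 0 0" --pt "-0.02 -0.042 0 0" --pt "-0.02 -0.042 0 0" --pt "-0.02 -0.042 0 0" --pt "-0.02 -0.042 0 0" --pt "-0.02 -0.042 0 0" --pt "-0.02 -0.042 0 0" --pt "-0.021 -0.042 0 0"

```text
time: 10.85
tool_pos: [433.2, -172.5, 151.4]
eef_rot: [[-0.141, 0.99, -0.0], [0.99, 0.141, 0.0], [0.0, -0.0, -1.0]]
contact_force: [1.1, -1.3, 0.8]
grip_width: -0.3
```

```bash
python3 - <<'E'
from h import *
s=robot.observe(); print(s["tool_pos"],s["contact_force"])
p,d=robot.camera("side"); cv2.imwrite("pics/s5.png",cv2.resize(cv2.cvtColor(p,cv2.COLOR_RGB2BGR)[150:310,200:420],None,fx=3.6,fy=3.6))
p,d=robot.camera("top"); cv2.imwrite("pics/t5.png",cv2.resize(cv2.cvtColor(p,cv2.COLOR_RGB2BGR)[170:280,180:290],None,fx=5.4,fy=5.4,interpolation=cv2.INTER_CUBIC))
E
```

```text
[ 433.15158382 -172.47216234  151.36813247] [ 1.07020379 -1.33129178  0.82965971]
```

View pics/s5.png

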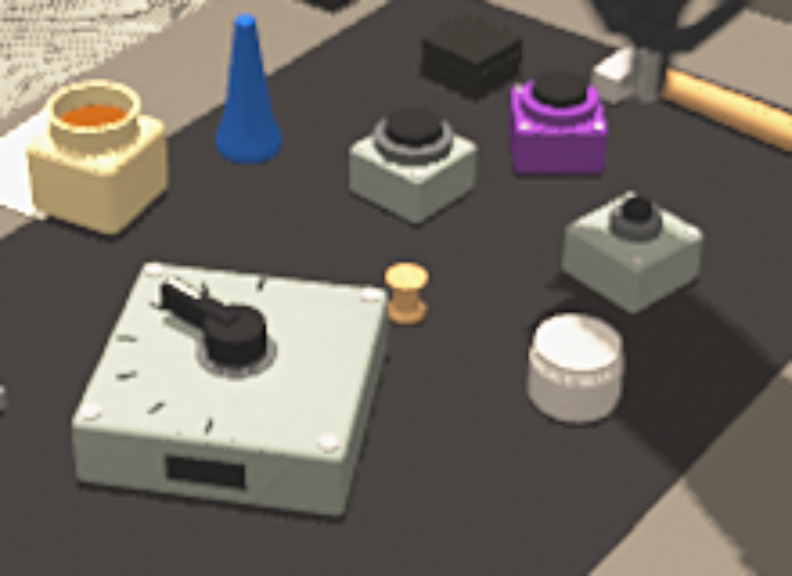

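View pics/t5.png

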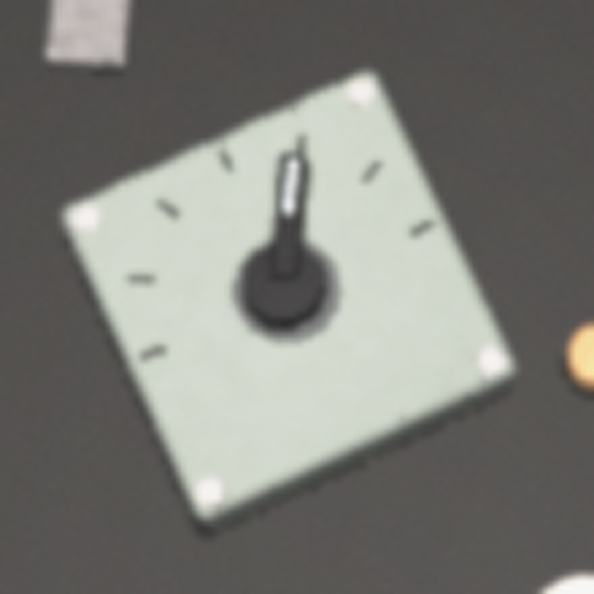

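The top view shows the pointer at rest on the fifth mark (zoomed pixel (300,145)), so it has moved exactly three clicks. Next I press the narrow button.

drive_tool --pt "0.001 0 -0.015 0" --pt "0 0 -0.015 0" --pt "0 0 -0.015 0" --pt "0 0 -0.015 0" --pt "0 0 -0.012 0" --pt "0 0 -0.008 0" --pt "0 0 -0.004 0" --pt "0 0 0 0"

```text
time: 11.95
tool_pos: [435.1, -171.6, 67.8]
eef_rot: [[-0.141, 0.99, 0.0], [0.99, 0.141, -0.0], [-0.0, 0.0, -1.0]]
contact_force: [-1.1, -0.3, -0.1]
grip_width: 0.1
```

```bash
python3 - <<'E'
from h import *
s=robot.observe(); print(s["tool_pos"],s["contact_force"])
p,d=robot.camera("side"); cv2.imwrite("pics/s6.png",cv2.resize(cv2.cvtColor(p,cv2.COLOR_RGB2BGR)[160:260,320:450],None,fx=5,fy=5))
E
```

```text
[ 435.05929332 -171.59967001   67.79228431] [-1.10338314 -0.26347871 -0.1373468 ]
```

View pics/s6.png

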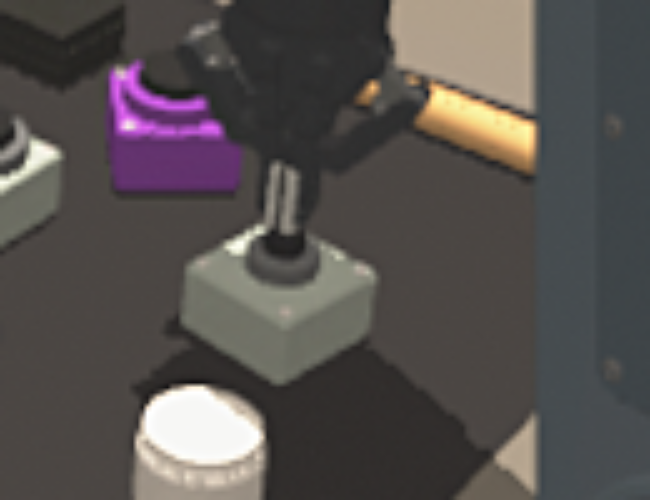

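The finger is centred over the narrow cap at about (285,240).

drive_tool --pt "0 0 -0.002 0" --pt "0 0 -0.002 0" --pt "0 0 -0.001 0" --pt "0 0 -0.001 0" --pt "0 0 -0.001 0" --pt "0 0 -0.001 0" --pt "0 0 -0.001 0" --pt "0 0 0 0"

```text
time: 13.0
tool_pos: [435.0, -171.6, 58.8]
eef_rot: [[-0.141, 0.99, 0.0], [0.99, 0.141, -0.0], [-0.0, 0.0, -1.0]]
contact_force: [-0.8, 0.6, 3.5]
grip_width: -0.0
```

drive_tool --pt "0 0 -0.001 0" --pt "0 0 -0.0005 0" --pt "0 0 -0.0005 0" --pt "0 0 -0.0005 0" --pt "0 0 -0.0005 0" --pt "0 0 0 0" --pt "0 0 0 0" --pt "0 0 0 0"

```text
time: 14.0
tool_pos: [435.1, -171.6, 56.0]
eef_rot: [[-0.141, 0.99, 0.0], [0.99, 0.141, -0.0], [-0.0, 0.0, -1.0]]
contact_force: [-2.7, 0.5, 7.9]
grip_width: -0.1
```

drive_tool --pt "0 0 -0.0005 0" --pt "0 0 0 0" --pt "0 0 0 0" --pt "0 0 0 0" --pt "0 0 0 0" --pt "0 0 0 0" --pt "0 0 0 0" --pt "0 0 0 0"

```text
time: 15.0
tool_pos: [435.1, -171.6, 55.8]
eef_rot: [[-0.141, 0.99, 0.0], [0.99, 0.141, -0.0], [-0.0, 0.0, -1.0]]
contact_force: [-5.2, 2.8, 16.2]
grip_width: 0.2
```

The force rose from 7.9 to 16.2 N with almost no travel, so the button is fully down. I'm releasing it and moving away.

drive_tool --pt "0 0 0.001 0" --pt "0 0 0.001 0" --pt "0 0 0.002 0" --pt "0 0 0.003 0" --pt "0 0 0.005 0" --pt "0 0 0.01 0" --pt "0 0 0.02 0" --pt "0 0 0.03 0"

```text
time: 16.0
tool_pos: [434.5, -171.4, 128.0]
eef_rot: [[-0.141, 0.99, -0.001], [0.99, 0.141, 0.0], [0.001, -0.001, -1.0]]
contact_force: [1.0, -0.0, -0.5]
grip_width: 0.6
```

drive_tool --pt "-0.01 0 0.02 0" --pt "-0.02 -0.02 0.02 0" --pt "-0.02 -0.02 0.02 0" --pt "-0.02 -0.03 0.01 0" --pt "-0.02 -0.03 0 0" --pt "-0.02 -0.03 0 0" --pt "0 -0.02 0 0" --pt "0 0 0 0"

```text
time: 17.0
tool_pos: [325.2, -322.5, 197.5]
eef_rot: [[-0.139, 0.99, 0.0], [0.99, 0.139, -0.0], [-0.0, 0.0, -1.0]]
contact_force: [-0.5, -0.2, 0.4]
grip_width: -0.1
```

```bash
python3 - <<'E'
from h import *
s=robot.observe(); print(s["time"],s["tool_pos"],s["contact_force"])
a=cv2.imread("pics/side0.png"); p,d=robot.camera("side"); im=cv2.cvtColor(p,cv2.COLOR_RGB2BGR)
cv2.imwrite("pics/s7.png",np.hstack([cv2.resize(q[150:310,200:420],None,fx=1.8*2,fy=1.8*2)[:,:] for q in (im,)]))
p,d=robot.camera("top"); t=cv2.cvtColor(p,cv2.COLOR_RGB2BGR); cv2.imwrite("pics/t7.png",t)
b=cv2.imread("pics/top0.png")
cv2.imwrite("pics/d7.png",cv2.convertScaleAbs(cv2.absdiff(t,b),alpha=3))
d0=np.load("pics/side0.npy"); 
E
```

```text
17.0 [ 325.24188356 -322.46848386  197.46130096] [-0.5055716  -0.20040771  0.44937919]
```

View pics/s7.png

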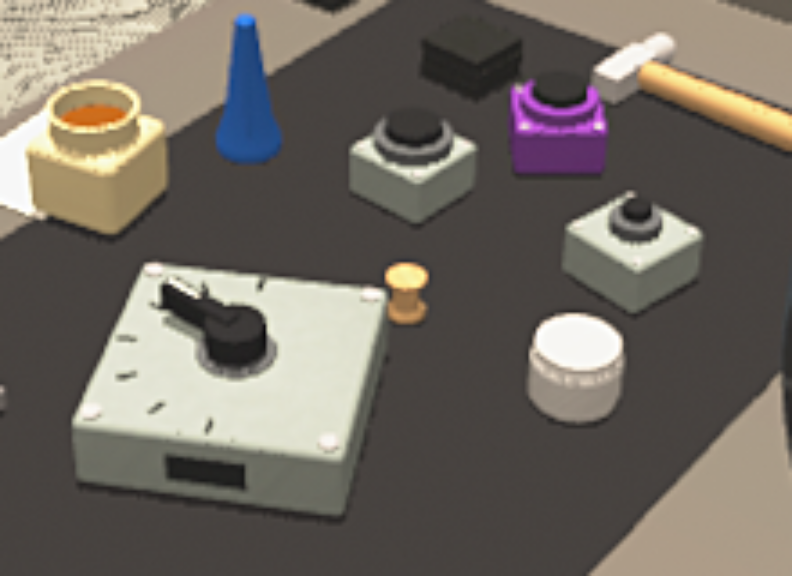

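View pics/t7.png

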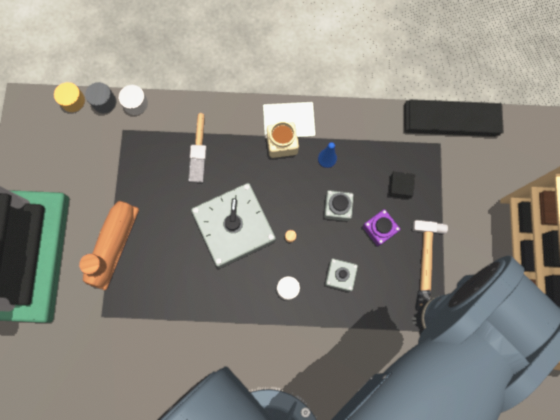

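View pics/d7.png

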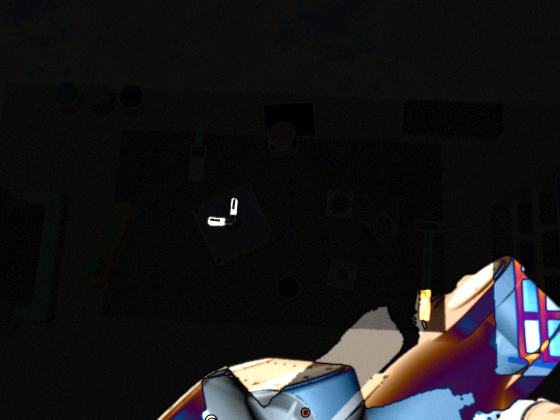

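The difference image shows only the pointer changed, plus the arm and its shadow. The start cap at side-view (637,210) stands out as it did before the press.

```bash
python3 -c "
from cell import robot
print(robot.hand_in())"
```

```text
the job is handed in; nothing more can be done
None
```

The timer is set, the start button has been pressed, and the job was handed in at about 17 s of the 58 s allowed.

- **Selector:** I pushed the pointer with the shut fingertips, without gripping it. It went clockwise from the second mark to the fifth, which is three clicks. Side forces read at the end of each move call stayed under 2 N. The top picture taken before the press, and the one taken after it, show the pointer at rest on the fifth mark.
- **Start button:** I pressed the narrow button from about 62 mm down to 55.8 mm. The force rose from 7.9 to 16.2 N with only 0.2 mm more travel, so I judged it fully down; I had no direct reading of the button's travel. I then let it go, and the side picture shows the cap back out.
- **Everything else:** Comparing the first and last top pictures shows only the pointer moved, apart from the arm and its shadow. The stop button was not touched and the boxes stayed where they were. In the final picture the arm hides part of the hammer's handle, but what shows of it had not moved. At hand-in the tool was at z ≈ 197 mm, touching nothing.

No checks failed. The only small disagreement was 1–3 mm between different estimates of the selector axis, which did not matter for this job.

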